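# Check the press guide blocks with a pin gauge and sort them by fit

### The job

Take the pin gauge from its wooden stand and try it in the bush of the blue guide block, and after that in the bush of the yellow one: a bush into which the pin sinks down to the gauge's collar is good, one in which it stops short is bad. Sort the two blocks by sliding them over the table, never lifting them: each block with a good bush wholly onto the green area, each with a bad bush wholly onto the red area, the bushes staying in their blocks. Finish with the gauge hanging upright in its stand again, and leave the tall bowl stack and the brush beside the areas where they are.

Things in the scene. Friction and masses are not known exactly. Their poses are not given: they have to be found in the camera images.
- gauge: Pin gauge, loose, 0.32 kg, 114 mm tall, pin down: steel pin 24 mm across, 40 mm long, its last 5 mm tapered to 18 mm; steel collar 54 mm across, 8 mm thick; black square grip 28 x 28 mm, 66 mm tall. Origin: centre of the pin's end; z up along the pin to the grip; x and y square to the grip's flats.
- gauge_tip (a point): Centre of the pin's free end (the same as the gauge's origin).
- gauge_collar (a point): Centre of the collar's underside, 40 mm above the pin's end.
- gauge_grip (a point): On the gauge's axis, 83 mm above the pin's end and 35 mm above the collar's top: where to hold it (the grip ends 31 mm above this point).
- stand: Dark wooden gauge stand, fixed, 84 x 84 x 54 mm, with a square through hole 34 mm wide in its middle. The gauge hangs in it, the collar on the stand's top. Origin: centre of its underside. It stands left or right beyond the marked areas.
- stand_hole (a point): Centre of the hole's mouth, on the stand's top, 54 mm above the table.
- block_blue: Guide block of the bowl press, painted blue: 84 x 84 x 50 mm, loose on the table, 0.6 to 0.8 kg with its bush, sliding friction about 0.6. A brass bush sits loosely in its middle (see its mouth). Origin: centre of the block's underside; x and y parallel to its sides, z up.
- blue_mouth (a point): Mouth of the bush in the blue block, 54 mm above the block's underside; z up. Flange 68 mm across, 4 mm above the block's top; bush loose by 1 mm all round; entry bore 28 mm. A good bush is 28 mm right through, a bad one narrows to 16 mm from 12 mm below the mouth; from above they look much alike. Either, neither or both blocks can be bad.
- block_yellow: Guide block of the bowl press, painted yellow: 84 x 84 x 50 mm, loose on the table, 0.6 to 0.8 kg with its bush, sliding friction about 0.6. A brass bush sits loosely in its middle (see its mouth). Origin: centre of the block's underside; x and y parallel to its sides, z up.
- yellow_mouth (a point): Mouth of the bush in the yellow block, 54 mm above the block's underside; z up. Flange 68 mm across, 4 mm above the block's top; bush loose by 1 mm all round; entry bore 28 mm. A good bush is 28 mm right through, a bad one narrows to 16 mm from 12 mm below the mouth; from above they look much alike. Either, neither or both blocks can be bad.
- mat_green: Green marked area on the table, 420 mm along its x and 190 mm along its y, flat (no edge to climb): for good blocks. Origin: its centre, at table height; axes parallel to the world's. It lies left or right of the blocks (the two areas swap sides from start to start), its inner long edge a little beyond the blocks.
- mat_red: Red marked area on the table, 420 mm along its x and 190 mm along its y, flat (no edge to climb): for bad blocks. Origin: its centre, at table height; axes parallel to the world's. It lies left or right of the blocks (the two areas swap sides from start to start), its inner long edge a little beyond the blocks.
- rack: Wooden rack, fixed, 164 x 84 x 50 mm, with two spare bushes in it that are not part of the job. It stands beyond the marked area on the other side from the gauge stand. Origin: centre of its underside, x along its length.
- bowl_stack: Bystander: stack of nine leaf bowls, 170 mm across, 106 mm high, loose. Origin: centre of its underside.
- brush: Bystander: hand brush, 200 mm long, lying, loose. Origin: near its middle, underneath.

How it is judged:
By the outcome, as a careful person would: the job done as asked, in the order asked, and still so for the second after the job is handed in, with the robot touching nothing.
It also fails if it takes over 72 s, if anything falls off the work surface, if the arm or the gripper's body presses on something with over 40 N, if the wrist force passes 120 N, or if a joint passes its speed limit or range.

### The arm

A 7-joint arm with a two-finger parallel gripper is mounted at the origin on the work surface. World frame = base frame: x ahead of the robot, y to its left, z up, the work surface at z = 0. Lengths are in m, angles in rad, forces in N, time in s.
With the tool pointing down it reaches from about 0.4 to 0.85 m from the base axis. Payload 10.4 kg.
Tool frame: the origin (TCP) lies at the very end of the fingers, on their centre line; the grasp point (between the pads) lies r.tcp_to_grasp behind it (r.tcp_to_grasp is the distance from the TCP to the grasp point, in m); z points along the fingers, y is the line along which they close (so a half turn about z gives the same grasp; the last joint's range is limited). The gripper opens to 87 mm and grips with 3 to 60 N. Pads are 19 mm wide; open, the fingers measure 117 mm over their backs; the gripper's body (75 mm by 190 mm) begins 51 mm behind the grasp point.
Start: joints at [1.08, 0.332, -0.065, 1.46, 0.022, 1.35, -0.088], TCP at [0.282, -0.558, 0.223] pointing down, gripper open.
Joint ranges: [-2.6, 2.6], [-0.5, 2.12], [-1.47, 1.34], [0.16, 2.42], [-1.27, 4.41], [0.06, 2.06], [-2.6, 2.6]. Speed limits (rad/s): [2.22, 2.22, 2.79, 2.79, 3.14, 3.14, 3.14].

### API

Orientations are given as a unit quaternion [x, y, z, w].
In Python, from bench import monitor, cams, ticket, r gives the robot as it stands.
- The arm moves only by the shell command python3 -m crank 'ROWS' [OPENING] [FORCE]. ROWS is a JSON object whose one key "steps" holds a list of rows, each a list of 2 entries, a list of its own where there are three numbers: the shift along the world's x, y, z in units of 25 mm (1.0 is 25 mm), then the turn, a rotation vector about the world's x, y, z in units of 5 degrees (1.0 is 5 degrees). In form: {"steps": [[[x, y, z], [ax, ay, az]], ...]}. A call has 1 to 10 rows; each row shifts and turns the commanded pose from where the row before left it; what a row does not reach is not made up. A row lasts 1/12 s, in which the tool goes at most 41.7 mm and 7.16 degrees, less where a joint would pass 70% of its speed; a pose out of reach is approached as far as the arm can. A call is refused whole if a number of a shift passes 1 or a number of a turn 1, either way. A call with a gripper value outside its range is refused whole. OPENING is the finger opening in mm, from 0 to 87, set as the call begins (- or left out, the last holds). The fingers move at their own pace and stop on an object; FORCE is the grip in N (left out, the last holds). Time passes only in rows, so rows that do not move let the fingers close. It gives the time, the measured TCP pose, the force, the opening and the grip force at its end, in the units of the state.
- monitor.read_state(): the state, without advancing time (a new reading comes with each control period).
- cams.camera(name): name is "scene" or "top" or "wrist"; returns a dict with "pixels" (400x640x3 uint8, blue, green, red), "z_map" (400x640 float32, m along the optical axis (not along the pixel's ray), 0 where there is no reading), "vfov" (degrees; the focal length in pixels is half the picture's height over the tangent of half this angle, whatever the lens; pixels are square), "cx", "cy" (the principal point, pixels), "T" (4x4, takes a point from camera to world coordinates). Camera axes: x right, y up, looking along -z (the intrinsics and any distortion apply to the point x, -y, -z); pixel columns grow to the right and rows downward; lengths in m; the calibration is good to about 2 mm. A picture is of the moment at which its call begins.
- ticket.close_job(): hands the job in; it is judged then, once.
The state is a dict: "time": time; "joint_positions": joint angles; "joint_vel": joint speeds; "joint_torque": joint torques, N m; "ee_pos": TCP position; "eef_rot": TCP orientation; "ft_force": force on the tool from outside, world axes, zero at the start; "torque": the same for the moment, N m; "width": finger opening in m; "grip_force": force on a finger pad.
Only numpy, scipy, OpenCV 4.12 (cv2) and the standard library are available. Lean on these libraries where they do the work, as an engineer would, in place of code of your own. Each camera call takes 0.05 s, during which the arm holds its last target. There are 200 camera calls.

## Working session

There is one attempt and no reset: what is moved stays moved. The work goes in short steps, Python scripts to look and compute and a shell command to move; the robot and the scene stay as the last step left them, time stands still between calls to the robot, and variables do not carry over. Pictures are saved under pics/ and viewed, at most 10 in all, crops included, and the job is handed in when it is done.

```bash
ls; mkdir -p pics; cat > h.py <<'E'
import numpy as np,cv2
from bench import monitor,cams,ticket,r
def cloud(c):
    h,w=c["z_map"].shape; f=h/2/np.tan(np.radians(c["vfov"]/2))
    u,v=np.meshgrid(np.arange(w),np.arange(h)); z=c["z_map"]
    P=np.stack([(u-c["cx"])/f*z,-(v-c["cy"])/f*z,-z],-1)
    return P@c["T"][:3,:3].T+c["T"][:3,3]
E
python3 - <<'E'
from h import *
s=monitor.read_state(); print(s, r.tcp_to_grasp)
for n in("top","scene"):
    c=cams.camera(n); print(n,{k:v for k,v in c.items() if k not in("pixels","z_map")})
    cv2.imwrite(f"pics/{n}0.png",c["pixels"]); np.savez(f"{n}0.npz",**c)
E
```

```text
pics
{'time': 0.0, 'joint_positions': array([ 1.08041665,  0.33287365, -0.06470344,  1.46098619,  0.02160214,
        1.34988025, -0.08850214]), 'joint_vel': array([ 0.00014955, -0.0004095 ,  0.0007979 , -0.00020561, -0.00159745,
        0.00058863,  0.00019868]), 'joint_torque': array([ 6.33471882e-04, -6.23250961e+01,  2.50170229e-02, -3.89888620e+01,
       -6.13421900e-02,  4.00051929e-02,  1.33434278e-04]), 'ee_pos': array([ 0.28162982, -0.55750071,  0.22173141]), 'eef_rot': array([ 9.72769254e-01,  2.31774573e-01, -2.01752767e-04, -6.97295316e-04]), 'ft_force': array([0.63418156, 0.75648171, 0.24532052]), 'torque': array([-0.02183491, -0.00257699, -0.008876  ]), 'grip_force': 0.0, 'width': 0.08700196952608541} 0.0187
top {'vfov': 55.866252966381694, 'cx': 320.6728434922977, 'cy': 197.82136108234414, 'T': array([[ 0.02251644,  0.99826758, -0.05435844,  0.52757967],
       [-0.99947638,  0.02374085,  0.02198505,  0.02068698],
       [ 0.02323748,  0.05383495,  0.99827943,  1.19580773],
       [ 0.        ,  0.        ,  0.        ,  1.        ]])}
scene {'vfov': 52.43756896939419, 'cx': 320.2157835444514, 'cy': 199.60884025087776, 'T': array([[-0.51086263, -0.61015435,  0.60558323,  1.28053027],
       [ 0.85961727, -0.35535615,  0.36712416,  0.43184812],
       [-0.00880468,  0.70811982,  0.70603739,  0.93743609],
       [ 0.        ,  0.        ,  0.        ,  1.        ]])}
```

View pics/top0.png

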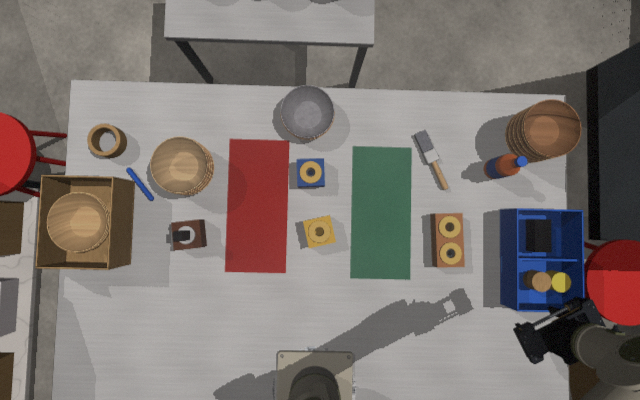

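View pics/scene0.png

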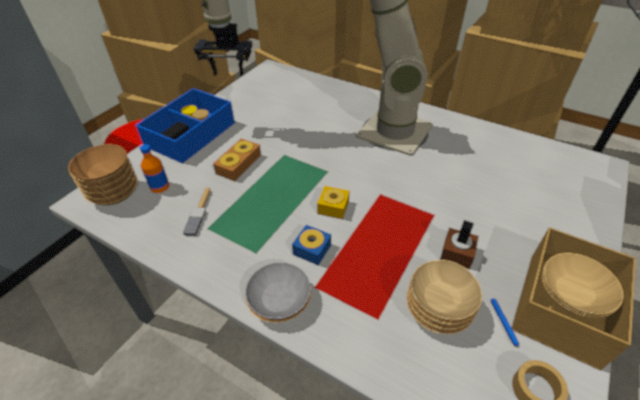

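The top view shows the gauge in its stand at about (187,234), the blue block at (311,173) and the yellow at (319,231). The red area is on the left (+y), the green on the right (-y), and the bowl stack at (182,166). The scene view agrees.

```bash
cat >> h.py <<'E'
def rect(P,m):
    p=P[m][:,:2].astype(np.float32); (c,s,a)=cv2.minAreaRect(p*1000)
    return np.round(c,1),np.round(s,1),round(a,1),int(m.sum()),"zmed",round(float(np.median(P[m][:,2]))*1000,1)
def blob(m,P,lo,hi):
    n,l,st,ce=cv2.connectedComponentsWithStats(m.astype(np.uint8))
    for i in range(1,n):
        if st[i,4]>25:
            q=l==i; x,y=P[q][:,:2].mean(0)
            if lo[0]<x<hi[0] and lo[1]<y<hi[1]: print("  px",ce[i].round(0),*rect(P,q))
def survey(c,lo=(.2,-.55),hi=(.95,.6)):
    P=cloud(c); H=cv2.cvtColor(c["pixels"],cv2.COLOR_BGR2HSV); h,s,v=H[...,0],H[...,1],H[...,2]; z=P[...,2]; ok=c["z_map"]>0
    for n,m in dict(blue=(h>95)&(h<125)&(s>120)&(z>.04)&(z<.062),yellow=(h>20)&(h<32)&(s>130)&(z>.04)&(z<.062),
       top50=(z>.042)&(z<.062),red=((h<5)|(h>175))&(s>180)&(z<.015),green=(h>60)&(h<90)&(s>100)&(z<.015),
       gauge=(z>.085)&(z<.15)).items():
        print(n); blob(m&ok,P,lo,hi)
E
python3 - <<'E'
from h import *
for n in("top","scene"): print("==",n); survey(dict(np.load(n+"0.npz")))
E
```

```text
== top
blue
  px [311. 172.] [667.7  28.2] [79.3 79.9] 4.1 230 zmed 50.7
yellow
top50
  px [307. 110.] [854.7  43.2] [165.3 165. ] 40.4 748 zmed 50.4
  px [492. 169.] [ 692.8 -537.7] [65.4 28.8] 21.5 70 zmed 53.0
  px [310. 172.] [669.8  29.6] [84.4 84.4] 2.8 714 zmed 52.2
  px [206. 179.] [637.1 349. ] [ 25.9 121.8] 57.7 72 zmed 49.1
  px [124. 222.] [504.4 581.3] [  5.6 257.8] 89.7 288 zmed 52.3
  px [449. 240.] [ 472.2 -399.3] [162.9  86.8] 2.4 1440 zmed 52.1
  px [319. 231.] [489.5  -1.1] [83.9 83.6] 14.0 704 zmed 52.2
  px [188. 234.] [471.2 396.5] [83.6 86.9] 7.7 586 zmed 54.5
red
green
gauge
  px [178. 164.] [674.1 407.4] [165.3 165.8] 1.1 1164 zmed 95.6
  px [507. 165.] [ 698.4 -549.2] [64.6 55.7] 13.6 392 zmed 115.7
  px [180. 235.] [471.6 394.8] [27.7 28.5] 2.2 152 zmed 126.7
== scene
blue
  px [157. 181.] [ 712.4 -534.6] [17.7 55.8] 55.2 101 zmed 51.8
  px [312. 246.] [669.9  31.6] [79.6 82.6] 3.4 259 zmed 49.6
yellow
  px [243. 147.] [ 431.1 -401. ] [66.3 63.3] 64.2 159 zmed 54.1
  px [229. 159.] [ 511.6 -398.6] [67.9 62.1] 38.3 182 zmed 54.3
  px [333. 198.] [487.7  -0. 
[... 177 characters left out ...]
180.] [ 708.4 -539.6] [30.  65.2] 57.6 105 zmed 52.3
  px [333. 197.] [486.2  -1.5] [87.8 85.2] 14.4 545 zmed 51.7
  px [312. 240.] [666.1  29.7] [87.4 86.1] 3.2 744 zmed 51.7
  px [460. 245.] [468.3 395.7] [89.3 84.2] 8.3 604 zmed 54.2
  px [277. 287.] [851.5  44.5] [165.9 164.9] 17.2 1041 zmed 50.1
  px [434. 322.] [725.5 416.7] [ 59.4 159.2] 8.6 256 zmed 51.1
red
  px [375. 256.] [563.9 193.5] [413.5 183.5] 0.1 7052 zmed 1.3
green
  px [267. 203.] [ 551.  -198.5] [410.8 182.7] 0.1 4798 zmed 1.4
gauge
  px [151. 164.] [ 703.3 -544.3] [46.1 64.5] 65.7 369 zmed 112.8
  px [466. 229.] [470.1 396. ] [30.8 27.9] 2.4 201 zmed 119.0
  px [447. 288.] [672.9 407.8] [166.1 166. ] 22.5 1556 zmed 95.5
```

```bash
python3 -m crank '{"steps":[[[1,1,0],[0,0,1]],[[1,1,0],[0,0,1]],[[1,1,0],[0,0,1]],[[1,1,0],[0,0,1]],[[1,1,0],[0,0,1]],[[1,1,0],[0,0,1]],[[1,1,0],[0,0,1]],[[1,1,0],[0,0,1]],[[1,1,0],[0,0,1]],[[1,1,0],[0,0,1]]]}' 87 40
python3 -m crank '{"steps":[[[0,1,0],[0,0,1]],[[0,1,0],[0,0,1]],[[0,1,0],[0,0,1]],[[0,1,0],[0,0,0]],[[0,1,0],[0,0,0]],[[0,1,0],[0,0,0]],[[0,1,0],[0,0,0]],[[0,1,0],[0,0,0]],[[0,1,0],[0,0,0]],[[0,1,0],[0,0,0]]]}'
python3 -m crank '{"steps":[[[0,1,0],[0,0,0]],[[0,1,0],[0,0,0]],[[0,1,0],[0,0,0]],[[0,1,0],[0,0,0]],[[0,1,0],[0,0,0]],[[0,1,0],[0,0,0]],[[0,1,0],[0,0,0]],[[0,1,0],[0,0,0]],[[0,1,0],[0,0,0]],[[0,1,0],[0,0,0]]]}'
cat > st.py <<'E'
from h import *
from scipy.spatial.transform import Rotation as R
def st():
    s=monitor.read_state(); M=R.from_quat(s["eef_rot"]).as_matrix()
    print("t",round(s["time"],2),"p",(s["ee_pos"]*1000).round(1),"yaw",np.degrees(np.arctan2(M[1,0],M[0,0])).round(2),"z",M[:,2].round(3),"F",s["ft_force"].round(1),"T",s["torque"].round(2),"w",round(s["width"]*1000,1),"g",round(s["grip_force"],1),"q",s["joint_positions"].round(2))
if __name__=="__main__": st()
E
python3 st.py
```

```text
time: 0.93
ee_pos: [0.5327, -0.3064, 0.2223]
eef_rot: [0.782, 0.623, -0.0, -0.0]
ft_force: [0.3, -0.5, 1.1]
width: 0.0869
grip_force: 0.0
time: 1.77
ee_pos: [0.5315, -0.0567, 0.2223]
eef_rot: [0.696, 0.718, -0.0, -0.0]
ft_force: [0.2, -0.4, 0.0]
width: 0.0867
grip_force: 0.0
time: 2.6
ee_pos: [0.5315, 0.1932, 0.2223]
eef_rot: [0.696, 0.718, -0.0, -0.0]
ft_force: [0.3, 0.2, 0.1]
width: 0.0868
grip_force: 0.0
t 2.6 p [531.5 193.2 222.3] yaw 91.79 z [-0. -0. -1.] F [0.3 0.2 0.1] T [-0.03 -0.1   0.04] w 86.8 g 0.0 q [ 0.17  0.28 -0.71  1.59  0.18  1.34 -0.53]
```

```bash
python3 -m crank '{"steps":[[[-0.3,1,0],[0,0,0]],[[-0.3,1,0],[0,0,0]],[[-0.3,1,0],[0,0,0]],[[-0.3,1,0],[0,0,0]],[[-0.3,1,0],[0,0,0]],[[-0.3,1,0],[0,0,0]],[[-0.3,1,0],[0,0,0]],[[-0.32,1,0],[0,0,0]],[[0,0.1,0],[0,0,0]]]}'
python3 - <<'E'
from h import *; from st import st
st(); c=cams.camera("wrist"); P=cloud(c); z=P[...,2]; ok=c["z_map"]>0
cv2.imwrite("pics/w1.png",c["pixels"])
for lo,hi in((.04,.058),(.058,.072),(.11,.14)): print(lo); blob(ok&(z>lo)&(z<hi),P,(.3,.2),(.7,.6))
E
```

```text
time: 3.35
ee_pos: [0.4677, 0.3994, 0.2223]
eef_rot: [0.694, 0.72, 0.0, -0.001]
ft_force: [-0.9, -0.4, 0.4]
width: 0.0873
grip_force: 0.0
t 3.35 p [467.7 399.4 222.3] yaw 92.16 z [-0.002  0.002 -1.   ] F [-0.9 -0.4  0.4] T [ 0.05 -0.06  0.  ] w 87.3 g 0.0 q [-0.19  0.41 -0.78  1.46  0.29  1.39 -0.94]
0.04
  px [352.  16.] [498.7 580.2] [258.9   2.1] 0.0 1594 zmed 49.5
  px [432. 161.] [613.4 420.8] [155.1  53.7] 76.4 680 zmed 47.7
  px [315. 182.] [466.3 394.8] [84.1 84.4] 7.8 2989 zmed 52.7
0.058
  px [354.  10.] [498. 580.] [  2.3 257.9] 89.9 1455 zmed 65.3
  px [439. 162.] [615.  422.6] [156.8  55. ] 74.7 665 zmed 64.6
  px [496. 182.] [669.8 413.8] [108.  94.] 2.3 6218 zmed 66.0
  px [316. 181.] [466.1 398.8] [53.3 44.4] 2.8 737 zmed 60.6
0.11
  px [316. 202.] [466.3 395.3] [28.1 27.8] 2.6 902 zmed 126.3
```

View pics/w1.png

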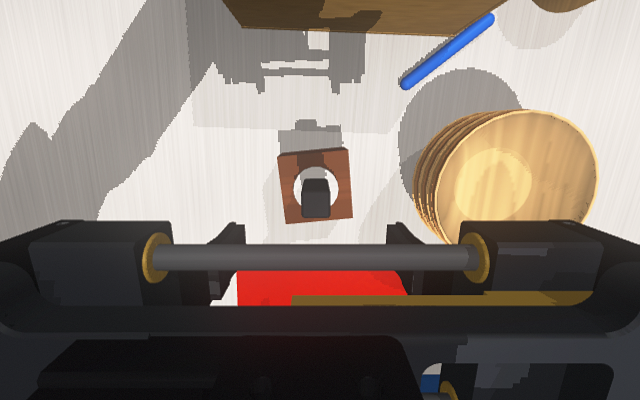

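The wrist view shows the gauge grip at (316,200) in its stand, clear between the fingers, with the bowls off to the right.

```bash
python3 -m crank '{"steps":[[[0,0,0],[0,0,0]],[[0,0,-0.9],[0,0,0]],[[0,0,-1],[0,0,0]],[[0,0,-1],[0,0,0]],[[0,0,-1],[0,0,0]],[[0,0,-1],[0,0,0]],[[0,0,-0.8],[0,0,0]],[[0,0,0],[0,0,0]],[[0,0,0],[0,0,0]]]}'
python3 -m crank '{"steps":[[[0,0,0],[0,0,0]],[[0,0,0],[0,0,0]],[[0,0,0],[0,0,0]],[[0,0,0],[0,0,0]],[[0,0,0],[0,0,0]],[[0,0,0],[0,0,0]],[[0,0,0],[0,0,0]],[[0,0,0],[0,0,0]]]}' 20 40
python3 st.py
```

```text
time: 4.15
ee_pos: [0.4718, 0.393, 0.0796]
eef_rot: [0.697, 0.718, -0.001, 0.0]
ft_force: [0.2, 0.6, 0.5]
width: 0.087
grip_force: 0.0
time: 4.82
ee_pos: [0.4713, 0.3947, 0.0801]
eef_rot: [0.696, 0.718, 0.0, 0.0]
ft_force: [0.3, -0.3, 0.0]
width: 0.0413
grip_force: 0.0
t 4.82 p [471.3 394.7  80.1] yaw 91.81 z [ 0. -0. -1.] F [ 0.3 -0.3  0. ] T [-0.01 -0.11 -0.  ] w 41.3 g 0.0 q [-0.21  0.53 -0.73  1.62  0.38  1.14 -1.  ]
```

```bash
python3 -m crank '{"steps":[[[0,0,0],[0,0,0]],[[0,0,0],[0,0,0]],[[0,0,0],[0,0,0]],[[0,0,0],[0,0,0]],[[0,0,0],[0,0,0]],[[0,0,0],[0,0,0]]]}'
python3 -m crank '{"steps":[[[0,0,0.5],[0,0,0]],[[0,0,0.7],[0,0,0]],[[0,0,0.8],[0,0,0]],[[0,0,0.8],[0,0,0]],[[0,0,0.8],[0,0,0]],[[0,0,0],[0,0,0]],[[0,0,0],[0,0,0]]]}'
python3 st.py
```

```text
time: 5.32
ee_pos: [0.4712, 0.3948, 0.0801]
eef_rot: [0.696, 0.718, 0.0, -0.0]
ft_force: [-2.4, 1.7, 0.8]
width: 0.0279
grip_force: 40.0
time: 5.9
ee_pos: [0.4721, 0.3947, 0.1711]
eef_rot: [0.696, 0.718, 0.001, 0.0]
ft_force: [0.4, -0.4, -3.8]
width: 0.0279
grip_force: 40.0
t 5.9 p [472.1 394.7 171.1] yaw 91.77 z [ 0.002  0.001 -1.   ] F [ 0.4 -0.4 -3.8] T [-0.07 -0.09 -0.06] w 27.9 g 40.0 q [-0.19  0.45 -0.77  1.53  0.32  1.29 -0.96]
```

```bash
python3 -m crank '{"steps":[[[0,-0.6,0],[0,0,0]],[[0,-1,0],[0,0,0]],[[0,-1,0],[0,0,0]],[[0,-1,0],[0,0,0]],[[0,-1,0],[0,0,0]],[[0.8,-1,0],[0,0,0]],[[0.8,-1,0],[0,0,0]],[[0.8,-1,0],[0,0,0]],[[0.8,-1,0],[0,0,0]],[[0.8,-1,0],[0,0,0]]]}'
python3 -m crank '{"steps":[[[0.8,-1,0],[0,0,0]],[[0.8,-1,0],[0,0,0]],[[0.8,-1,0],[0,0,0]],[[0.8,-1,0],[0,0,0]],[[0.6,-1,0],[0,0,0]],[[0.06,0,0],[0,0,0]],[[0,0,0],[0,0,0]],[[0,0,0],[0,0,0]],[[0,0,0],[0,0,0]]]}'
python3 - <<'E'
from h import *; from st import st
st()
for n in("top","scene","wrist"):
    c=cams.camera(n); P=cloud(c); z=P[...,2]; ok=c["z_map"]>0; cv2.imwrite(f"pics/{n}2.png",c["pixels"])
    print(n)
    for lo,hi in((.044,.062),(.1,.14),(.14,.168)): print(lo); blob(ok&(z>lo)&(z<hi),P,(.4,-.1),(.75,.2))
E
```

```text
time: 6.73
ee_pos: [0.5716, 0.1525, 0.1686]
eef_rot: [0.696, 0.718, -0.001, -0.0]
ft_force: [0.3, 0.4, -2.5]
width: 0.0281
grip_force: 40.0
time: 7.48
ee_pos: [0.667, 0.0309, 0.1693]
eef_rot: [0.695, 0.719, -0.0, -0.001]
ft_force: [-0.7, 0.3, -3.1]
width: 0.0278
grip_force: 40.0
t 7.48 p [667.   30.9 169.3] yaw 91.9 z [-0.001  0.    -1.   ] F [-0.7  0.3 -3.1] T [ 0.04 -0.09  0.02] w 27.8 g 40.0 q [ 0.31  0.53 -0.6   1.38  0.3   1.33 -0.27]
top
0.044
  px [307. 236.] [479.1  37.2] [81.2  5.8] 15.5 42 zmed 50.3
0.1
0.14
scene
0.044
  px [334. 198.] [485.8  -0.7] [88.6 84.4] 13.7 488 zmed 52.1
  px [312. 240.] [666.5  29.4] [87.5 86.6] 4.1 689 zmed 52.1
0.1
  px [312. 226.] [671.8  36.8] [12.  22.6] 41.9 40 zmed 117.2
0.14
  px [313. 218.] [672.5  41. ] [34.  52.9] 59.0 154 zmed 151.9
wrist
0.044
  px [314. 176.] [664.7  33.2] [84.2 75. ] 3.5 3413 zmed 49.4
  px [138. 206.] [483.    5.8] [86.2 66.8] 14.1 4168 zmed 51.0
0.1
0.14
  px [315. 206.] [664.9  45.8] [52.  23.9] 2.5 1823 zmed 150.6
```

```bash
python3 -m crank '{"steps":[[[0.02,-0.05,-0.5],[0,0,0]],[[0,0,-0.7],[0,0,0]],[[0,0,-0.5],[0,0,0]],[[0,0,-0.3],[0,0,0]],[[0,0,-0.14],[0,0,0]],[[0,0,-0.1],[0,0,0]],[[0,0,0],[0,0,0]],[[0,0,0],[0,0,0]]]}' >/dev/null
python3 st.py
python3 -m crank '{"steps":[[[0,0,-0.1],[0,0,0]],[[0,0,-0.1],[0,0,0]],[[0,0,-0.1],[0,0,0]],[[0,0,0],[0,0,0]],[[0,0,0],[0,0,0]]]}' >/dev/null; python3 st.py
```

```text
t 8.3 p [668.6  28.5 114.6] yaw 91.8 z [ 0.001  0.    -1.   ] F [ 0.5  0.3 -2.9] T [0.01 0.1  0.05] w 27.7 g 40.0 q [ 0.3   0.57 -0.59  1.44  0.32  1.23 -0.28]
t 8.72 p [668.6  28.5 107.9] yaw 91.8 z [ 0.001 -0.    -1.   ] F [-4.  -0.6  7.1] T [-0.19  1.3   0.02] w 27.6 g 40.0 q [ 0.3   0.58 -0.58  1.44  0.33  1.22 -0.29]
```

```bash
python3 -m crank '{"steps":[[[-0.04,0,0],[0,0,0]],[[0,0,-0.06],[0,0,0]],[[0,0,0],[0,0,0]]]}' >/dev/null; python3 st.py
python3 -m crank '{"steps":[[[0,0.04,0],[0,0,0]],[[0,0,-0.06],[0,0,0]],[[0,0,0],[0,0,0]]]}' >/dev/null; python3 st.py
```

```text
t 8.97 p [668.4  28.5 107.8] yaw 91.79 z [ 0.003 -0.    -1.   ] F [-5.5 -0.4 16.2] T [-0.31  1.43 -0.01] w 27.7 g 40.0 q [ 0.3   0.57 -0.58  1.45  0.33  1.22 -0.29]
t 9.22 p [668.5  28.7 107.7] yaw 91.75 z [ 0.004 -0.002 -1.   ] F [-10.6  -3.8  26. ] T [-1.05  2.83 -0.01] w 27.8 g 40.0 q [ 0.3   0.57 -0.58  1.45  0.33  1.22 -0.29]
```

```bash
python3 -m crank '{"steps":[[[0,0,0.4],[0,0,0]],[[0,0,0.7],[0,0,0]],[[0,0,0.8],[0,0,0]],[[0,0,0.8],[0,0,0]],[[0,0,0],[0,0,0]],[[-0.5,-0.1,0],[0,0,0]],[[-1,-0.2,0],[0,0,0]],[[-1,-0.2,0],[0,0,0]],[[-1,-0.2,0],[0,0,0]],[[-1,-0.2,0],[0,0,0]]]}'
python3 -m crank '{"steps":[[[-1,-0.2,0],[0,0,0]],[[-1,-0.1,0],[0,0,0]],[[-0.7,0,0],[0,0,0]],[[0,0,0],[0,0,0]],[[0,0,0],[0,0,0]],[[0,0,0],[0,0,0]],[[0,0,0],[0,0,0]]]}'
python3 - <<'E'
from h import *; from st import st
st()
for n in("scene","wrist"):
    c=cams.camera(n); P=cloud(c); z=P[...,2]; ok=c["z_map"]>0
    print(n)
    for lo,hi in((.044,.062),(.135,.168)): print(lo); blob(ok&(z>lo)&(z<hi),P,(.4,-.1),(.75,.2))
E
```

```text
time: 10.05
ee_pos: [0.5533, 0.0067, 0.1698]
eef_rot: [0.696, 0.718, -0.0, -0.0]
ft_force: [-0.2, -0.1, -2.0]
width: 0.0278
grip_force: 40.0
time: 10.63
ee_pos: [0.4879, -0.0005, 0.1708]
eef_rot: [0.696, 0.718, 0.0, -0.0]
ft_force: [1.1, -0.0, -2.7]
width: 0.028
grip_force: 40.0
t 10.63 p [487.9  -0.5 170.8] yaw 91.81 z [ 0.     0.001 -1.   ] F [ 1.1 -0.  -2.7] T [ 0.03 -0.08  0.  ] w 28.0 g 40.0 q [ 0.54  0.12 -0.66  1.85  0.08  1.2  -0.12]
scene
0.044
  px [333. 197.] [486.9  -1.4] [87.9 84.8] 14.0 532 zmed 52.0
  px [312. 240.] [666.8  29.4] [87.  85.8] 3.5 706 zmed 51.8
0.135
  px [335. 174.] [492.9   4.4] [44.6 50.5] 33.2 142 zmed 153.0
wrist
0.044
  px [491. 168.] [665.   28.3] [86.  84.3] 3.3 6515 zmed 49.5
  px [314. 176.] [484.8  -2.4] [84.3 84. ] 14.2 3483 zmed 49.4
0.135
  px [315. 206.] [485.5  14.7] [52.  23.9] 2.7 1795 zmed 151.6
```

```bash
python3 -m crank '{"steps":[[[-0.02,-0.06,-0.5],[0,0,0]],[[0,0,-0.7],[0,0,0]],[[0,0,-0.5],[0,0,0]],[[0,0,-0.3],[0,0,0]],[[0,0,-0.14],[0,0,0]],[[0,0,-0.1],[0,0,0]],[[0,0,0],[0,0,0]],[[0,0,0],[0,0,0]]]}' >/dev/null
python3 st.py
python3 -m crank '{"steps":[[[0,0,-0.1],[0,0,0]],[[0,0,-0.1],[0,0,0]],[[0,0,-0.1],[0,0,0]],[[0,0,-0.1],[0,0,0]],[[0,0,0],[0,0,0]],[[0,0,0],[0,0,0]]]}' >/dev/null; python3 st.py
```

```text
t 11.4 p [487.3  -2.  115.6] yaw 91.81 z [ 0.001  0.    -1.   ] F [ 0.8  0.4 -3.1] T [-0.02 -0.07 -0.  ] w 27.7 g 40.0 q [ 0.52  0.18 -0.66  1.92  0.12  1.08 -0.15]
t 11.9 p [486.7  -2.1 104.9] yaw 91.8 z [-0.  0. -1.] F [-0.4 -1.1 -2.9] T [-0.06 -0.14 -0.03] w 27.9 g 40.0 q [ 0.52  0.19 -0.66  1.93  0.13  1.06 -0.16]
```

```bash
python3 -m crank '{"steps":[[[0,0,-0.2],[0,0,0]],[[0,0,-0.2],[0,0,0]],[[0,0,-0.2],[0,0,0]],[[0,0,-0.2],[0,0,0]],[[0,0,-0.1],[0,0,0]],[[0,0,0],[0,0,0]],[[0,0,0],[0,0,0]]]}' >/dev/null; python3 st.py
python3 -m crank '{"steps":[[[0,0,-0.06],[0,0,0]],[[0,0,-0.06],[0,0,0]],[[0,0,0],[0,0,0]],[[0,0,0],[0,0,0]]]}' >/dev/null; python3 st.py
```

```text
t 12.48 p [486.8  -2.   82.4] yaw 91.81 z [-0.  0. -1.] F [ 0.1  0.2 -3.1] T [ 0.06 -0.06  0.01] w 27.7 g 40.0 q [ 0.51  0.22 -0.65  1.95  0.16  1.02 -0.18]
t 12.82 p [487.1  -2.1  79.9] yaw 91.8 z [ 0.001 -0.    -1.   ] F [-1.2 -0.3  2. ] T [-0.03  0.24  0.  ] w 27.6 g 40.0 q [ 0.51  0.23 -0.65  1.95  0.16  1.01 -0.19]
```

```bash
python3 -m crank '{"steps":[[[0,0,0.5],[0,0,0]],[[0,0,0.7],[0,0,0]],[[0,0,0.8],[0,0,0]],[[0,0,0.8],[0,0,0]],[[0,0,0.8],[0,0,0]],[[0,0,0],[0,0,0]],[[0,0.5,0],[0,0,0]],[[0,1,0],[0,0,0]],[[0,1,0],[0,0,0]],[[0,1,0],[0,0,0]]]}'
python3 -m crank '{"steps":[[[0,1,0],[0,0,0]],[[0,1,0],[0,0,0]],[[0,1,0],[0,0,0]],[[0,1,0],[0,0,0]],[[0,1,0],[0,0,0]],[[0,1,0],[0,0,0]],[[-0.1,1,0],[0,0,0]],[[-0.2,1,0],[0,0,0]],[[-0.2,1,0],[0,0,0]],[[-0.1,1,0],[0,0,0]]]}'
python3 -m crank '{"steps":[[[0,1,0],[0,0,0]],[[0,1,0],[0,0,0]],[[0,0.4,0],[0,0,0]],[[0,0,0],[0,0,0]],[[0,0,0],[0,0,0]],[[0,0,0],[0,0,0]],[[0,0,0],[0,0,0]]]}'
python3 - <<'E'
from h import *; from st import st
st()
for n in("scene","wrist"):
    c=cams.camera(n); P=cloud(c); z=P[...,2]; ok=c["z_map"]>0
    print(n)
    for lo,hi in((.044,.062),(.135,.168)): print(lo); blob(ok&(z>lo)&(z<hi),P,(.4,-.1),(.75,.5))
E
```

```text
time: 13.65
ee_pos: [0.4864, 0.0861, 0.1686]
eef_rot: [0.696, 0.718, -0.0, -0.0]
ft_force: [0.2, -0.1, -2.6]
width: 0.0277
grip_force: 40.0
time: 14.48
ee_pos: [0.4709, 0.3365, 0.1683]
eef_rot: [0.696, 0.718, -0.001, -0.0]
ft_force: [-0.5, -0.2, -4.0]
width: 0.0276
grip_force: 40.0
time: 15.07
ee_pos: [0.4725, 0.3938, 0.1693]
eef_rot: [0.697, 0.718, -0.0, 0.0]
ft_force: [0.4, -0.9, -2.9]
width: 0.0277
grip_force: 40.0
t 15.07 p [472.5 393.8 169.3] yaw 91.7 z [ 0.    -0.001 -1.   ] F [ 0.4 -0.9 -2.9] T [-0.04 -0.15  0.04] w 27.7 g 40.0 q [-0.15  0.47 -0.82  1.53  0.35  1.3  -0.98]
scene
0.044
  px [333. 197.] [486.3  -1.1] [89.7 84.3] 13.7 532 zmed 51.9
  px [312. 240.] [666.6  30.1] [87.2 86.2] 2.8 706 zmed 51.8
  px [461. 243.] [468.  395.4] [89.4 84. ] 8.3 704 zmed 54.0
  px [433. 322.] [724.9 410. ] [ 60.6 159.1] 1.5 209 zmed 51.2
0.135
  px [468. 223.] [484.6 394.8] [32.5 52.4] 1.1 170 zmed 151.4
wrist
0.044
  px [448. 158.] [609.5 435.3] [131.4  34.6] 66.2 664 zmed 48.8
  px [446. 165.] [597.3 425.5] [77.1 11.3] 76.3 121 zmed 58.6
  px [308. 174.] [465.8 398.3] [84.2 77.2] 7.9 3493 zmed 52.7
0.135
  px [315. 206.] [470.3 408.9] [51.9 23.9] 2.6 1829 zmed 150.1
```

```bash
python3 -m crank '{"steps":[[[-0.12,0.04,-0.5],[0,0,0]],[[0,0,-0.8],[0,0,0]],[[0,0,-0.5],[0,0,0]],[[0,0,-0.3],[0,0,0]],[[0,0,-0.3],[0,0,0]],[[0,0,-0.3],[0,0,0]],[[0,0,-0.3],[0,0,0]],[[0,0,-0.3],[0,0,0]],[[0,0,0],[0,0,0]]]}' >/dev/null
python3 st.py
python3 -m crank '{"steps":[[[0,0,-0.12],[0,0,0]],[[0,0,-0.08],[0,0,0]],[[0,0,-0.08],[0,0,0]],[[0,0,0],[0,0,0]],[[0,0,0],[0,0,0]]]}' >/dev/null; python3 st.py
```

```text
t 15.92 p [468.4 395.8  85.5] yaw 91.8 z [-0.001 -0.001 -1.   ] F [-0.5 -0.6 -3.2] T [-0.1  -0.12 -0.01] w 27.8 g 40.0 q [-0.18  0.54 -0.79  1.61  0.41  1.16 -1.03]
t 16.33 p [468.9 396.5  80.2] yaw 91.81 z [ 0.  0. -1.] F [ 0.6 -0.2 -3.1] T [-0.01 -0.11 -0.02] w 27.8 g 40.0 q [-0.18  0.55 -0.79  1.62  0.42  1.15 -1.03]
```

```bash
python3 -m crank '{"steps":[[[0,0,-0.04],[0,0,0]],[[0,0,0],[0,0,0]],[[0,0,0],[0,0,0]]]}' >/dev/null; python3 st.py
python3 -m crank '{"steps":[[[0,0,0],[0,0,0]],[[0,0,0],[0,0,0]],[[0,0,0],[0,0,0]],[[0,0,0],[0,0,0]],[[0,0,0],[0,0,0]],[[0,0,0],[0,0,0]],[[0,0,0],[0,0,0]],[[0,0,0],[0,0,0]]]}' 70; python3 st.py
```

```text
t 16.58 p [469.  396.5  80. ] yaw 91.8 z [ 0.001  0.    -1.   ] F [-2.7 -3.1  5.4] T [-0.59  0.55  0.01] w 27.7 g 40.0 q [-0.18  0.55 -0.79  1.62  0.42  1.15 -1.03]
time: 17.25
ee_pos: [0.4688, 0.3964, 0.0791]
eef_rot: [0.696, 0.718, 0.0, 0.0]
ft_force: [-0.4, 0.0, -0.8]
width: 0.0679
grip_force: 0.0
t 17.25 p [468.8 396.4  79.1] yaw 91.8 z [ 0.  0. -1.] F [-0.4  0.  -0.8] T [-0.03 -0.06  0.04] w 67.9 g 0.0 q [-0.18  0.55 -0.78  1.62  0.42  1.15 -1.03]
```

```bash
python3 -m crank '{"steps":[[[0,0,0.4],[0,0,0]],[[0,0,0.8],[0,0,0]],[[0,0,1],[0,0,0]],[[0,0,1],[0,0,0]],[[0,0,0.8],[0,0,0]],[[0,0,0],[0,0,0]],[[0,-0.5,0],[0,0,0]],[[0.1,-1,0],[0,0,0]],[[0.1,-1,0],[0,0,0]],[[0.1,-1,0],[0,0,0]]]}' 40
python3 -m crank '{"steps":[[[0.1,-1,0],[0,0,0]],[[0.1,-1,0],[0,0,0]],[[0.1,-1,0],[0,0,0]],[[0.1,-1,0],[0,0,0]],[[0,-1,0],[0,0,0]],[[0,-1,0],[0,0,0]],[[0,-1,0],[0,0,0]],[[0,-1,0],[0,0,0]],[[0,-1,0],[0,0,0]],[[0,0,0],[0,0,0]]]}'
python3 - <<'E'
from h import *; from st import st
st(); c=cams.camera("scene"); survey(c,(.35,-.3),(.8,.5))
cv2.imwrite("pics/s3.png",c["pixels"])
E
```

```text
time: 18.08
ee_pos: [0.4761, 0.3081, 0.1792]
eef_rot: [0.696, 0.718, -0.0, -0.0]
ft_force: [0.5, -0.2, -0.0]
width: 0.0402
grip_force: 0.0
time: 18.92
ee_pos: [0.4866, 0.0785, 0.1791]
eef_rot: [0.698, 0.716, -0.001, 0.001]
ft_force: [0.5, -0.8, -0.2]
width: 0.0401
grip_force: 0.0
t 18.92 p [486.6  78.5 179.1] yaw 91.46 z [-0.    -0.002 -1.   ] F [ 0.5 -0.8 -0.2] T [ 0.   -0.11 -0.05] w 40.1 g 0.0 q [ 0.45  0.13 -0.75  1.83  0.1   1.22 -0.3 ]
blue
  px [312. 246.] [668.9  30.9] [82.8 83.7] 4.2 260 zmed 49.5
yellow
  px [333. 198.] [4.885e+02 1.000e-01] [86.1 83.1] 14.6 529 zmed 51.5
  px [311. 238.] [667.6  30.2] [64.  59.4] 32.7 267 zmed 54.1
top50
  px [333. 197.] [486.7  -0.9] [89.8 84.6] 15.1 549 zmed 51.5
  px [312. 240.] [666.2  29.5] [88.5 86.1] 4.2 736 zmed 51.6
  px [460. 245.] [468.2 395.9] [88.1 84.3] 7.8 591 zmed 54.4
  px [434. 322.] [725.8 414.9] [ 60.5 159.8] 6.0 256 zmed 50.4
red
  px [375. 256.] [564.4 194.2] [182.5 411.3] 89.9 7026 zmed 1.2
green
  px [267. 203.] [ 552.  -197.6] [183.8 412.1] 89.6 4800 zmed 1.4
gauge
  px [466. 230.] [470.5 397.4] [33.2 27.8] 2.3 200 zmed 119.7
  px [447. 288.] [672.8 407.8] [165.2 166.3] 32.2 1572 zmed 95.4
```

View pics/s3.png

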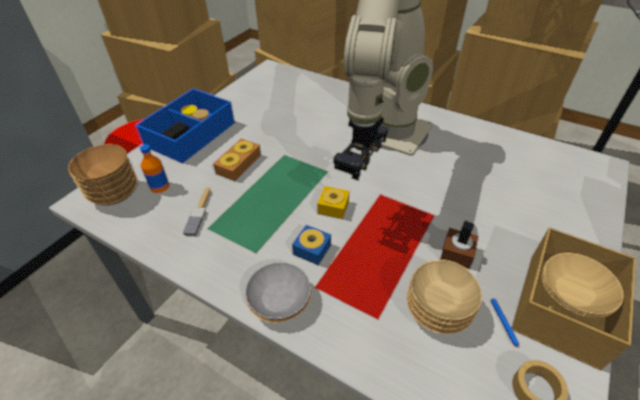

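The scene view shows the gauge upright in its stand at (466,235), the blocks not yet moved (blue (312,243), yellow (333,200)), and the gripper next to the yellow.

```bash
python3 -m crank '{"steps":[[[0,0.2,-0.4],[0,0,0]],[[0,0,-1],[0,0,0]],[[0,0,-1],[0,0,0]],[[0,0,-1],[0,0,0]],[[0,0,-1],[0,0,0]],[[0,0,-1],[0,0,0]],[[0,0,-0.6],[0,0,0]],[[0,0,-0.36],[0,0,0]],[[0,0,0],[0,0,0]]]}'>/dev/null; python3 st.py
python3 -m crank '{"steps":[[[0,-0.2,0],[0,0,0]],[[0,-0.2,0],[0,0,0]],[[0,-0.2,0],[0,0,0]],[[0,-0.2,0],[0,0,0]],[[0,-0.2,0],[0,0,0]],[[0,-0.2,0],[0,0,0]],[[0,-0.2,0],[0,0,0]],[[0,-0.2,0],[0,0,0]],[[0,-0.2,0],[0,0,0]],[[0,-0.2,0],[0,0,0]]]}' >/dev/null; python3 st.py
```

```text
t 19.72 p [484.7  90.4  18.1] yaw 91.93 z [-0.003  0.001 -1.   ] F [-0.7  0.1  0.6] T [-0.02 -0.06 -0.02] w 39.9 g 0.0 q [ 0.35  0.36 -0.7   1.98  0.29  0.91 -0.47]
t 20.55 p [487.   39.2  20.4] yaw 91.84 z [ 0.001  0.001 -1.   ] F [2.1 4.8 1.7] T [ 0.94 -0.6   0.13] w 40.1 g 2.3 q [ 0.44  0.34 -0.69  1.99  0.27  0.9  -0.35]
```

```bash
python3 -m crank '{"steps":[[[0,-0.3,0],[0,0,0]],[[0,-0.3,0],[0,0,0]],[[0,-0.3,0],[0,0,0]],[[0,-0.3,0],[0,0,0]],[[0,-0.3,0],[0,0,0]],[[0,-0.3,0],[0,0,0]],[[0,-0.3,0],[0,0,0]],[[0,-0.3,0],[0,0,0]],[[0,-0.3,0],[0,0,0]],[[0,-0.3,0],[0,0,0]]]}' >/dev/null; python3 st.py
python3 -m crank '{"steps":[[[0,-0.3,0],[0,0,0]],[[0,-0.3,0],[0,0,0]],[[0,-0.3,0],[0,0,0]],[[0,-0.3,0],[0,0,0]],[[0,-0.3,0],[0,0,0]],[[0,-0.3,0],[0,0,0]],[[0,-0.3,0],[0,0,0]],[[0,-0.3,0],[0,0,0]],[[0,-0.2,0],[0,0,0]],[[0,-0.1,0],[0,0,0]]]}' >/dev/null
python3 - <<'E'
from h import *; from st import st
st(); c=cams.camera("scene"); survey(c,(.35,-.35),(.8,.2))
E
```

```text
t 21.38 p [486.5 -35.3  20.4] yaw 91.85 z [ 0.     0.001 -1.   ] F [-0.5  8.3  3.8] T [ 1.49 -0.04 -0.09] w 40.1 g 3.7 q [ 0.57  0.33 -0.65  1.99  0.25  0.9  -0.19]
t 22.22 p [ 486.5 -103.1   20.4] yaw 91.81 z [ 0.     0.001 -1.   ] F [0.4 7.5 5.6] T [ 1.74 -0.04 -0.07] w 40.2 g 4.2 q [ 0.67  0.34 -0.62  1.97  0.25  0.9  -0.05]
blue
  px [313. 246.] [670.3  31.3] [80.4 83. ] 4.2 255 zmed 49.6
yellow
  px [288. 171.] [ 460.  -188.9] [48.5 16.6] 1.1 37 zmed 51.9
  px [311. 238.] [668.5  30.8] [62.8 59.5] 32.6 265 zmed 54.1
top50
  px [288. 171.] [ 462.2 -189.3] [17.8 52.2] 89.1 40 zmed 51.9
  px [312. 240.] [666.9  29.6] [87.1 86.2] 3.8 734 zmed 51.6
red
  px [376. 256.] [563.2 194. ] [413.1 182.7] 0.0 7040 zmed 1.3
green
  px [257. 211.] [ 550.8 -197.8] [410.8 182. ] 0.0 3585 zmed 1.4
  px [318. 177.] [ 390.2 -118.7] [81.2 22. ] 4.0 65 zmed 1.7
gauge
  px [304. 175.] [486.5 -98.9] [193.5  76.6] 0.2 992 zmed 127.7
```

```bash
python3 -m crank '{"steps":[[[0,-0.2,0],[0,0,0]],[[0,-0.3,0],[0,0,0]],[[0,-0.3,0],[0,0,0]],[[0,-0.3,0],[0,0,0]],[[0,-0.3,0],[0,0,0]],[[0,-0.2,0],[0,0,0]],[[0,-0.1,0],[0,0,0]],[[0,0,0],[0,0,0]],[[0,0.3,0],[0,0,0]],[[0,0.5,0],[0,0,0]]]}' >/dev/null; python3 st.py
python3 -m crank '{"steps":[[[0,0.4,0.4],[0,0,0]],[[0,0,1],[0,0,0]],[[0,0,1],[0,0,0]],[[0,0,1],[0,0,0]],[[0.7,0.3,0.6],[0,0,0]],[[1,0.3,0],[0,0,0]],[[1,0.3,0],[0,0,0]],[[1,0.3,0],[0,0,0]],[[1,0.2,0],[0,0,0]],[[1,0,0],[0,0,0]]]}' >/dev/null
python3 -m crank '{"steps":[[[1,0,0],[0,0,0]],[[0.6,0,0],[0,0,0]],[[0,0,0],[0,0,0]],[[0,0,0],[0,0,0]]]}' >/dev/null
python3 - <<'E'
from h import *; from st import st
st(); c=cams.camera("scene"); survey(c,(.35,-.35),(.8,.2))
E
```

```text
t 23.1 p [ 485.6 -127.2   19.8] yaw 91.66 z [-0.001 -0.001 -1.   ] F [-0.   0.6  0.6] T [ 0.   -0.1   0.01] w 39.5 g 0.0 q [ 0.7   0.35 -0.6   1.96  0.25  0.9  -0.  ]
t 24.27 p [668.8 -79.5 120.2] yaw 91.89 z [-0.001  0.001 -1.   ] F [ 0.3 -0.   0.3] T [ 0.   -0.06  0.01] w 39.9 g 0.0 q [ 0.47  0.58 -0.6   1.41  0.33  1.25 -0.13]
blue
  px [312. 246.] [670.  32.] [81.2 83.6] 4.9 258 zmed 49.4
yellow
  px [311. 238.] [668.1  30. ] [61.1 61.2] 12.1 257 zmed 54.2
top50
  px [312. 240.] [666.3  29. ] [89.7 87.7] 2.9 731 zmed 51.6
red
  px [375. 256.] [563.5 193.8] [412.5 183.4] 0.2 7004 zmed 1.2
green
  px [262. 215.] [ 551.3 -198.3] [409.8 182.2] 0.0 2763 zmed 1.4
  px [256. 184.] [ 519.6 -281.9] [10.9 62.7] 89.9 34 zmed 1.5
gauge
  px [284. 201.] [647.2 -72.8] [14.3 18.5] 42.1 39 zmed 132.0
  px [273. 212.] [696.1 -72.6] [11.3 16.3] 38.0 39 zmed 133.9
```

```bash
python3 -m crank '{"steps":[[[0,0,-0.5],[0,0,0]],[[0,0,-1],[0,0,0]],[[0,0,-1],[0,0,0]],[[0,0,-0.8],[0,0,0]],[[0,0,-0.5],[0,0,0]],[[0,0,-0.2],[0,0,0]],[[0,0,0],[0,0,0]],[[0,0.5,0],[0,0,0]],[[0,0.5,0],[0,0,0]],[[0,0.2,0],[0,0,0]]]}' >/dev/null; python3 st.py
python3 -m crank '{"steps":[[[0,0.2,0],[0,0,0]],[[0,0.2,0],[0,0,0]],[[0,0.2,0],[0,0,0]],[[0,0.2,0],[0,0,0]],[[0,0.3,0],[0,0,0]],[[0,0.3,0],[0,0,0]],[[0,0.3,0],[0,0,0]],[[0,0.3,0],[0,0,0]],[[0,0.3,0],[0,0,0]],[[0,0.3,0],[0,0,0]]]}' >/dev/null; python3 st.py
python3 -m crank '{"steps":[[[0,0.3,0],[0,0,0]],[[0,0.3,0],[0,0,0]],[[0,0.3,0],[0,0,0]],[[0,0.3,0],[0,0,0]],[[0,0.3,0],[0,0,0]],[[0,0.3,0],[0,0,0]],[[0,0.3,0],[0,0,0]],[[0,0.3,0],[0,0,0]],[[0,0.3,0],[0,0,0]],[[0,0.3,0],[0,0,0]]]}' >/dev/null
python3 - <<'E'
from h import *; from st import st
st(); survey(cams.camera("scene"),(.35,-.35),(.8,.3))
E
```

```text
t 25.15 p [669.6 -47.1  21.7] yaw 91.96 z [ 0.002  0.002 -1.   ] F [-0.7  1.1 -0.4] T [ 0.09 -0.06 -0.02] w 39.9 g 0.0 q [ 0.41  0.67 -0.57  1.5   0.39  1.08 -0.21]
t 25.98 p [668.8  14.2  20.1] yaw 91.79 z [ 0. -0. -1.] F [ 0.7 -3.6  0.2] T [-1.01 -0.04  0.  ] w 39.8 g 2.3 q [ 0.32  0.67 -0.58  1.51  0.4   1.08 -0.31]
t 26.82 p [668.8  89.6  20.1] yaw 91.8 z [ 0.  0. -1.] F [ 0.2 -4.2  0.2] T [-0.96 -0.06 -0.01] w 39.7 g 2.3 q [ 0.21  0.69 -0.59  1.49  0.41  1.09 -0.43]
blue
  px [349. 263.] [670.5 145.8] [82.5 80.8] 2.0 270 zmed 49.8
yellow
  px [283. 175.] [ 477.6 -198.1] [90.2 89.1] 2.0 495 zmed 51.4
  px [347. 255.] [669.1 143.6] [62.7 58.6] 4.1 282 zmed 54.1
top50
  px [283. 174.] [ 477.6 -198.1] [90.2 89.1] 2.0 474 zmed 51.8
  px [348. 257.] [668.1 145.6] [87.1 82.1] 2.3 744 zmed 51.8
red
  px [380. 254.] [563.7 194.7] [413.4 182.3] 0.1 5985 zmed 1.2
green
  px [261. 211.] [ 551.8 -198.1] [410.3 182.6] 0.0 3640 zmed 1.4
gauge
  px [327. 241.] [669.6  90.4] [192.1  77.3] 1.9 1275 zmed 128.6
```

Yellow is centred on green at y ≈ -0.198. Blue has about 50 mm left to go.

```bash
python3 -m crank '{"steps":[[[0,0.3,0],[0,0,0]],[[0,0.3,0],[0,0,0]],[[0,0.3,0],[0,0,0]],[[0,0.3,0],[0,0,0]],[[0,0.3,0],[0,0,0]],[[0,0.3,0],[0,0,0]],[[0,0.1,0],[0,0,0]],[[0,0,0],[0,0,0]],[[0,-0.4,0],[0,0,0]],[[0,-0.7,0],[0,0,0]]]}' >/dev/null
python3 -m crank '{"steps":[[[0,-0.5,0.3],[0,0,0]],[[0,-0.5,1],[0,0,0]],[[0,-0.5,1],[0,0,0]],[[-0.5,-0.5,1],[0,0,0]],[[-0.5,-0.5,1],[0,0,0]],[[-0.5,-0.5,1],[0,0,0]],[[-0.5,0,0.5],[0,0,0]],[[0,0,0],[0,0,0]],[[0,0,0],[0,0,0]],[[0,0,0],[0,0,0]]]}' >/dev/null
python3 - <<'E'
from h import *; from st import st
st(); c=cams.camera("scene"); survey(c); cv2.imwrite("pics/s5.png",c["pixels"])
E
```

```text
t 28.53 p [618.8  33.5 164.6] yaw 91.79 z [-0.  0. -1.] F [-0.5  0.8 -0.6] T [-0.02 -0.06 -0.01] w 39.8 g 0.0 q [ 0.38  0.44 -0.66  1.52  0.27  1.28 -0.29]
blue
  px [157. 181.] [ 713.2 -535.6] [19.2 57.8] 51.2 94 zmed 51.2
  px [356. 251.] [642.2 156.3] [12.1 35. ] 63.2 28 zmed 50.3
  px [364. 270.] [668.3 193.3] [85.1 83.1] 2.0 313 zmed 49.9
yellow
  px [243. 147.] [ 431.8 -400.6] [67.4 60.9] 8.1 160 zmed 54.5
  px [229. 159.] [ 512.3 -398.4] [66.4 63.7] 79.4 184 zmed 54.2
  px [283. 175.] [ 476.5 -198.2] [91.2 90.2] 2.6 496 zmed 51.3
  px [363. 262.] [668.9 192.9] [60.6 62. ] 73.7 310 zmed 54.1
top50
  px [236. 155.] [ 470.6 -399.4] [168.5  89.9] 3.0 784 zmed 51.7
  px [283. 174.] [ 476.5 -198.5] [91.2 89.6] 2.6 479 zmed 51.5
  px [157. 180.] [ 708.4 -539.5] [29.3 65.1] 57.8 100 zmed 52.0
  px [460. 245.] [468.4 395.8] [89.8 84. ] 7.6 619 zmed 54.4
  px [363. 264.] [666.9 192.5] [87.5 84.6] 2.0 848 zmed 51.5
  px [277. 288.] [852.8  44.3] [165.2 164.7] 66.5 1046 zmed 50.0
  px [433. 321.] [725.4 409.9] [ 61.7 159.1] 1.3 261 zmed 50.9
red
  px [378. 253.] [562.9 194.6] [182.7 413.8] 89.9 5707 zmed 1.2
green
  px [296. 164.] [ 367.2 -222.1] [122.7  56.8] 79.0 201 zmed 1.4
  px [255. 216.] [ 616. -199.] [281.6 182.6] 0.4 3161 zmed 1.4
gauge
  px [151. 164.] [ 704.4 -543.3] [45.3 64.3] 63.6 364 zmed 114.0
  px [466. 230.] [471.2 397.5] [30.9 27.7] 1.9 202 zmed 119.6
  px [447. 288.] [672.8 408.5] [165.  167.2] 54.2 1549 zmed 95.6
```

View pics/s5.png

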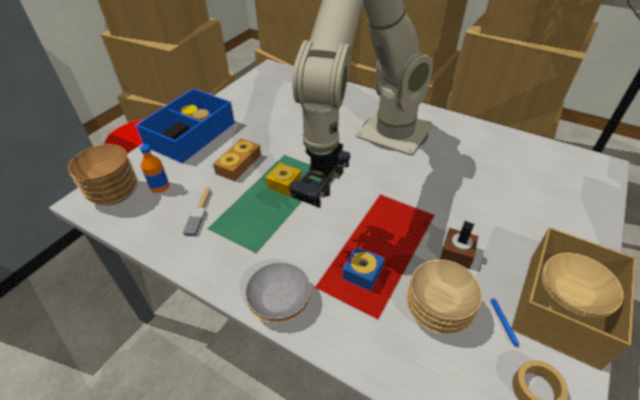

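The scene view shows blue wholly on red at (363,267), yellow wholly on green at (283,178) and the gauge upright in its stand at (466,235). The bowl stack and brush haven't moved, and the gripper touches nothing.

```bash
python3 -c "
from bench import ticket; print(ticket.close_job())"
```

```text
the job is handed in; nothing more can be done
None
```

The job is handed in at about 29 s: the blue bush stopped the pin about 12 mm in (bad), so blue is on red. The yellow bush took it to the collar (good), so yellow is on green. The gauge hangs upright in its stand, and the bowl stack and brush are where they were.

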